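# Unclamp a bonded lens and hold it down in the sprung check ring

### The arm

A 7-joint arm with a two-finger parallel gripper is mounted at the origin on the work surface. World frame = base frame: x ahead of the robot, y to its left, z up, the work surface at z = 0. Lengths are in m, angles in rad, forces in N, time in s.
With the tool pointing down it reaches from about 0.425 to 0.875 m from the base axis. Payload 8.4 kg.
Tool frame: the origin (TCP) lies at the very end of the fingers, on their centre line; the grasp point (between the pads) lies 19 mm behind it (arm.grip_point_offset is the distance from the TCP to the grasp point, in m); z points along the fingers, y is the direction in which the jaws open and shut (so a half turn about z gives the same grasp; the last joint's range is limited). The gripper opens to 85 mm and grips with 20 to 120 N. Pads are 22 mm wide; open, the fingers measure 114 mm over their backs; the gripper's body (76 mm by 85 mm) begins 54 mm behind the grasp point. The pads swing forward as they close: fully open they stand 13 mm farther back than shut.
Start: joints at [1.017, 0.333, 0.04, 1.465, -0.013, 1.343, -0.059], TCP at [0.286, -0.584, 0.231] pointing down, gripper open.
Joint ranges: [-2.58, 2.58], [-0.38, 2.09], [-1.3, 1.39], [0.25, 2.4], [-1.5, 4.64], [0.08, 2.09], [-2.65, 2.65]. Speed limits (rad/s): [2.22, 2.22, 2.79, 2.79, 3.14, 3.14, 3.14].

### API

Orientations are given as [roll, pitch, yaw] about the fixed x, y, z axes, in that order (R = Rz(yaw) Ry(pitch) Rx(roll)).
In Python, from cell import arm, eyes, workorder gives the robot as it stands.
- The arm moves only by the tool apply_moves, never from a script. Its argument "commands" is a list of rows, each an object with "travel": the shift along the world's x, y, z in m, a list of three; "dr": the turn, a rotation vector about the world's x, y, z in degrees, a list of three; "claw": the finger opening in m, from 0 to 0.0854. A call has 1 to 8 rows; each row is the pose to reach, as a shift and turn from the pose commanded when the call began; what a row does not reach only later rows make up. A row lasts 1/8 s, in which the tool goes at most 62.5 mm and 10.7 degrees, less where a joint would pass 70% of its speed; a pose out of reach is approached as far as the arm can. A call with a gripper value outside its range is refused whole. The fingers move at their own pace and stop on an object; the grip force is fixed at half the most. Time passes only in rows, so rows that repeat a pose let the fingers close. It gives the time, the measured TCP pose, the force and the opening at its end, in the units of the state.
- arm.get_obs(): the state, without advancing time (a new reading comes with each control period).
- eyes.capture(name): name is "side" or "top" or "wrist"; returns a dict with "color" (400x640x3 uint8, red, green, blue), "fx", "fy", "cx", "cy" (pixels), "eye" and "rotation" of the camera in the world. Camera axes: x right, y down, z forward; pixel columns grow to the right and rows downward; lengths in m; the calibration is good to about 2 mm. A picture is of the moment at which its call begins. There is no depth.
- workorder.close_job(): hands the job in, once; it reports no verdict.
The state is a dict: "time_s": time; "joints": joint angles; "qvel": joint speeds; "tau": joint torques, N m; "tcp_pos": TCP position; "eef_rot": TCP orientation; "ft_force": force on the tool from outside, world axes, zero at the start; "torque": the same for the moment, N m; "grip_width": finger opening in m.
Only numpy, scipy, OpenCV 4.12 (cv2) and the standard library are available. Lean on these libraries where they do the work, as an engineer would, in place of code of your own. Each camera call takes 0.05 s, during which the arm holds its last target.

### The job

The glued lens is ready for its check: throw the red handle of the toggle clamp right back so that the clamp lets the lens go, then lift the lens straight out of the jig, keeping it upright. Set it dome first in the white ring of the check station and press it gently down, without forcing it, until the sprung ring plate is fully home on its stops. Finish still holding it pressed down there, upright and seated in the ring, with the clamp left open and the other things on the table left where they are.

Things in the scene. Friction and masses are not known exactly. Their poses are not given: they have to be found in the camera images.
- jig: Bonding jig bolted to the table: aluminium base plate 205 x 90 x 10 mm (x -45 to 160 mm of this frame) with a black nest for the lens and a toggle clamp on a riser block (x 49 to 121, y -23 to 23, up to 90 mm high). Origin: on the table under the nest's axis; z up; x points from the nest to the clamp.
- nest_face (a point): Centre of the nest's top face, 36 mm above the table, axes as the jig. The nest is a tube 64 mm across, bore 44 mm. The lens's dome hangs in the bore and its flange lies on this face, so the lens must rise straight up 25 mm to come free.
- clamp_handle (a joint): Angle of the clamp's red handle. 0 = locked past centre: nearly upright, leaning 16 degrees towards the lens, the arm's rubber foot holding the lens down. Opens by swinging its top away from the lens (+x of the jig) and down; 1.86 = fully open, lying back level. Takes 1 to 6 N at the grip; stays where it is left.
- handle_pivot (a point): The handle's pivot on the jig, 81 mm above the table, 104 mm along x of the jig from the nest's axis; y of this point is the pivot's axis. The handle turns from z towards x of this point.
- handle_grip (a point): On the axis of the red grip, 60 mm from the pivot; moves with the handle: 88 mm along x of the jig and 139 mm high when closed, 164 mm and 81 mm when open. The grip is a round bar 14 mm thick, 25 to 88 mm from the pivot. In front of it, towards the lens, the closed arm and links lie below 115 mm; otherwise free room around it.
- clamp_pivot (a point): Pivot of the clamp arm on the jig, 76 mm high, 62 mm along x of the jig from the nest's axis. Closed, the arm lies level to above the lens, its spindle bearing on the lens's cap; open, it stands upright, its tip about 145 mm high and nothing of it nearer than 55 mm to the lens's axis.
- lens_center (a point): Lens unit: centre of its 62.5 mm height, on its axis; z along the axis, up. 0.12 to 0.24 kg. Blue cap 41 mm across on top; ribbed aluminium barrel 40 mm across from 5.75 mm below to 26.25 mm above this point, the place to grip (fingers closing along y of the jig); below it the flange and dome. Stands at 46.75 mm in the jig.
- lens_flange (a point): Centre of the underside of the lens's black flange (54 mm across, 5 mm thick), on the lens axis, 10.75 mm below the lens centre; z up along the axis. Below it hangs the glass dome, a half ball of radius 20.5 mm about this point.
- station: Check station, fixed to the table: black base 120 x 120 x 8 mm, black platform 108 mm square on four pillars, and above it the sprung aluminium ring plate (80 x 80 mm). Origin: on the table under the ring's axis; z up.
- ring_seat (a point): Centre of the white ring's top face, where the lens's flange comes to lie; moves with the ring plate: 80 mm above the table when free, 70 mm fully down. Ring 64 mm across, bore 44 mm open below for the dome, 4 mm proud of its plate. With the lens seated its centre is 10.75 mm above this point.
- ring_plate (a joint): How far the ring plate is pressed down, m: 0 = up, 0.010 = fully home on its four brass stops. Sprung: carries the lens without sinking, begins to sink at 5 to 6 N and takes about 15 N fully down (900 N/m), the lens's weight included. Springs back when let go.
- post: Bystander, loose: black post holder with a steel post, foot 31 mm across, 80 mm tall, standing. Origin: centre of its underside.
- lens_tube: Bystander, loose: black lens tube with a red cap, 33 mm across, 52 mm tall, standing. Origin: centre of its underside.
- driver: Bystander, loose: screwdriver with an orange handle, 170 mm long, lying. Origin: under its middle.
There are look-alikes about, which are no part of the job. Several things look just like the jig: the one meant starts farthest to the robot's right.

How it is judged:
On the way, in this order (a step that is already met when the one before it is completed fails the run):
1. the clamp is thrown open while the lens stands in the jig (value of joint clamp_handle above 1.5 rad and distance of lens_center from where it was at the start of the episode below 0.008 m and angle between lens_center's own z axis and vertical below 0.1 rad), for 0.2 s.
2. the lens is lifted clear of the jig, upright (z of lens_flange in the frame of jig above 0.065 m and angle between lens_center's own z axis and vertical below 0.2 rad), for 0.1 s.
3. the lens is seated in the ring (distance between lens_flange and ring_seat below 0.005 m and angle between lens_center's own z axis and vertical below 0.1 rad), for 0.1 s.
At the end, for the whole second after the job is handed in: Clamp handle beyond 1.5 rad; ring plate down over 9 of 10 mm, pressed by the lens (over 8 N), not by the robot itself; fingers on the lens (over 3 N); flange within 4 mm of the ring's seat, tilt under 0.08 rad, lens still (value of joint ring_plate above 0.009 m and distance between lens_flange and ring_seat below 0.004 m and angle between lens_center's own z axis and vertical below 0.08 rad and contact force between the fingers and lens above 3 N and contact force between lens and ring_plate above 8 N and contact force between each of the arm, the fingers and ring_plate below 1 N and linear speed of lens below 0.02 m/s and value of joint clamp_handle above 1.5 rad); the arm keeps its last pose, push and grip.
It fails at once if the lens is tipped (more than 0.4 rad) (angle between lens_center's own z axis and vertical above 0.4 rad).
It fails at once if the lens is forced into the ring (more than 50 N) (contact force between lens and ring_plate above 50 N).
It fails at once if another thing on the table (post holder, lens tube, screwdriver) is moved more than 20 mm (distance of any of post, lens_tube, driver from where it was at the start of the episode above 0.02 m).
It also fails if it takes over 61 s, if anything falls off the work surface, if the arm or the gripper's body presses on something with over 40 N, if the wrist force passes 120 N, or if a joint passes its speed limit or range.

## Working session

There is one attempt and no reset: what is moved stays moved. The work goes in short steps, Python scripts to look and compute and a tool call to move; the robot and the scene stay as the last step left them, time stands still between calls to the robot, and variables do not carry over. Pictures are saved under pics/ and viewed, and the job is handed in when it is done.

Besides the shell and the picture viewer there is one more tool, called as name(argument=value, ...) on one line, values as JSON. apply_moves: Moves the arm, as the interface text tells. Its arguments: {"type":"object","properties":{"commands":{"type":"array"}},"required":["commands"]}

```bash
mkdir -p pics; ls; cat > h.py <<'E'
import cv2, numpy as np, json
from cell import arm, eyes, workorder
def snap(cam,name):
    d=eyes.capture(cam); cv2.imwrite(f'pics/{name}.png',d['color'][:,:,::-1])
    np.savez(f'pics/{name}.npz',**{k:np.array(v) for k,v in d.items()}); return d
def load(name): return dict(np.load(f'pics/{name}.npz'))
def ray(d,u,v):
    r=np.array(d['rotation'])@np.array([(u-d['cx'])/d['fx'],(v-d['cy'])/d['fy'],1]); return np.array(d['eye']),r/np.linalg.norm(r)
def onz(d,u,v,z):
    e,r=ray(d,u,v); return e+r*(z-e[2])/r[2]
def proj(d,p):
    c=np.array(d['rotation']).T@(np.array(p)-np.array(d['eye'])); return [d['cx']+d['fx']*c[0]/c[2], d['cy']+d['fy']*c[1]/c[2]]
E
python3 - <<'E'
from h import *
for c in ['top','side','wrist']:
    d=snap(c,c+'0'); print(c,d['eye'],np.round(d['rotation'],3).tolist(),d['fx'],d['cx'],d['cy'])
print(arm.get_obs())
E
```

```text
pics
top [ 0.22539926 -0.0070483   1.55846873] [-2.988, 0.009, -1.554] 518.3707995465973 312.90642574310436 199.69398126691848
side [-0.01612932  0.49050766  0.67417771] [-2.272, 0.02, -2.395] 375.4738584758627 318.4551948865642 201.10933853363468
wrist [ 0.35354951 -0.55156207  0.37321754] [2.844, 0.003, -1.117] 314.06158853144416 316.3736499963227 199.55402517598313
{'time_s': 0.15, 'joints': array([ 1.01680537,  0.33375434,  0.03989209,  1.46604536, -0.01342691,
        1.34330241, -0.05848695]), 'qvel': array([ 0.00044498, -0.00354189,  0.00147514, -0.00346186, -0.00117728,
       -0.0001449 ,  0.00186602]), 'tau': array([ 3.07679518e-03, -6.59040856e+01,  1.36750828e+00, -4.05866790e+01,
        1.69562025e-02,  9.66628926e-03, -1.30341860e-05]), 'tcp_pos': array([ 0.28535607, -0.58362749,  0.23063327]), 'eef_rot': array([-3.14035077e+00,  6.07903347e-05,  4.54766397e-01]), 'ft_force': array([-0.38665894, -0.77969169, -0.59472373]), 'torque': array([0.05453276, 0.00840258, 0.0071698 ]), 'grip_width': 0.08545822265719169}
```

```bash
cat >> h.py <<'E'
from scipy.spatial.transform import Rotation as Ro
_s=snap
def fix(d):
    d=dict(d)
    r=np.array(d['rotation'])
    if r.shape==(3,): d['rotation']=Ro.from_euler('xyz',r).as_matrix()
    return d
_l=load
def load(n): return fix(_l(n))
def snap(c,n): return fix(_s(c,n))
E
```

```text
(no output)
```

View pics/top0.png

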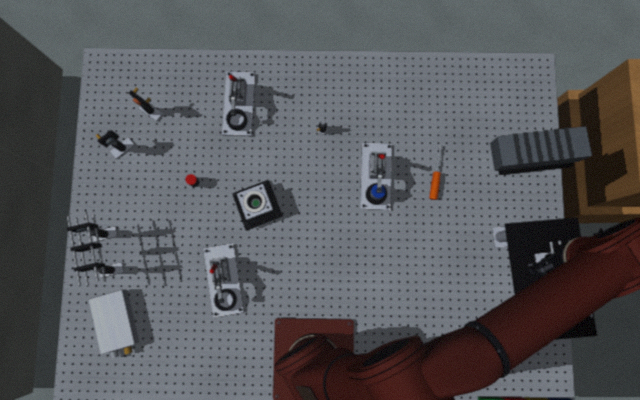

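View pics/side0.png

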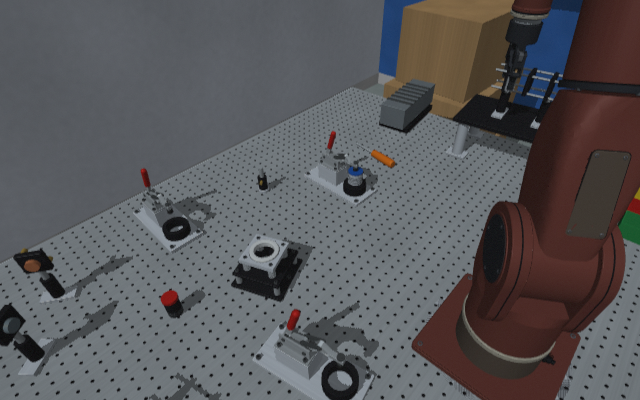

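View pics/wrist0.png

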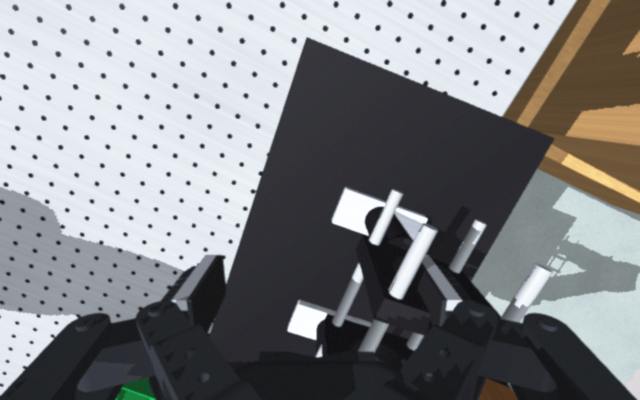

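The top view shows three jig look-alikes: nests at (237,119), (226,299) and (376,193). The one farthest to the robot's right is (376,193), and it is also the only one holding a blue-capped lens. The station is at (256,203), with the post at (322,128), the tube at (191,180) and the driver at (436,175). Next I'll check the chosen jig in a close crop.

```bash
python3 - <<'E'
from h import *
a=cv2.imread('pics/top0.png'); b=cv2.imread('pics/side0.png')
A=cv2.resize(a[135:220,345:460],None,fx=6,fy=6,interpolation=2)
cv2.imwrite('pics/c1.png',A)
cv2.imwrite('pics/c2.png',cv2.resize(b[120:210,295:405],None,fx=6,fy=6,interpolation=2))
cv2.imwrite('pics/c3.png',cv2.resize(a[170:240,220:295],None,fx=8,fy=8,interpolation=2))
cv2.imwrite('pics/c4.png',cv2.resize(b[225:305,220:310],None,fx=7,fy=7,interpolation=2))
E
```

```text
(no output)
```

View pics/c1.png

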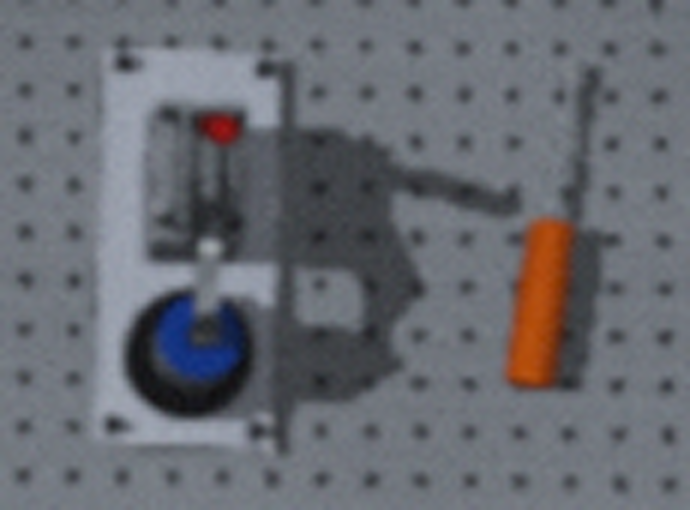

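View pics/c2.png

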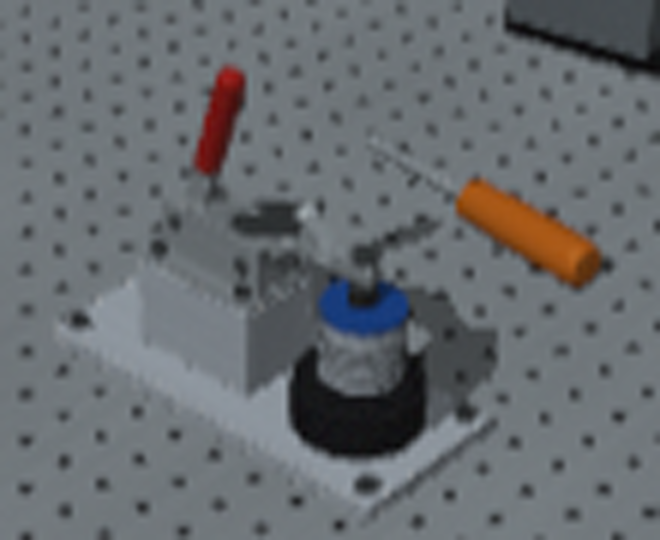

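View pics/c3.png

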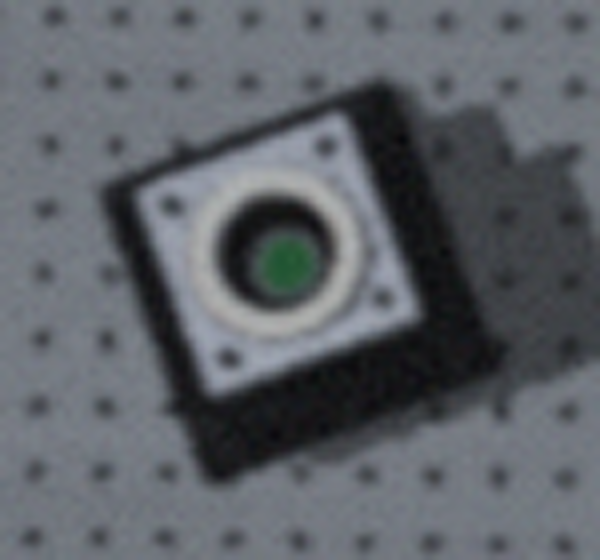

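View pics/c4.png

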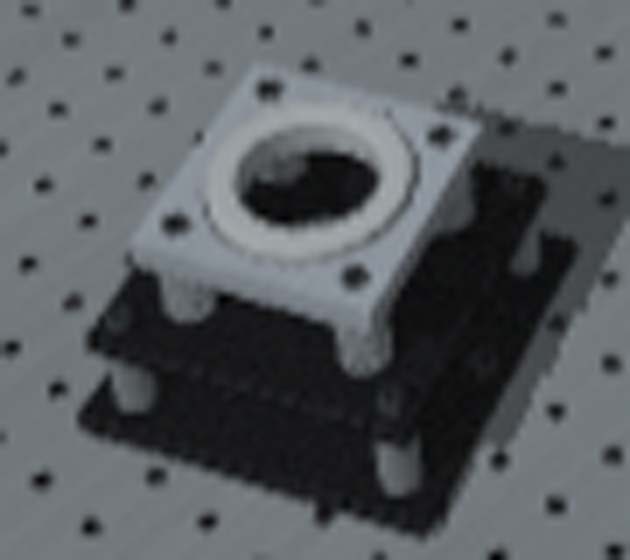

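The crop confirms the choice: a blue-capped lens in the black nest with the arm over it, and the red grip at (382,156) in the top view. The crop also shows the station ring, free and empty. Measuring next.

```bash
python3 - <<'E'
from h import *
t=load('top0'); s=load('side0')
c=lambda x,y:(345+x/6-.42,135+y/6-.42)
for n,p,z in [('TL',(103,48),.01),('TR',(282,62),.01),('BL',(96,442),.01),('BR',(272,447),.01),('nest',(190,352),.036),('cap',(200,336),.078),('redtop',(221,127),.165)]:
    print(n,np.round(onz(t,*c(*p),z),4))
r=lambda x,y:(220+x/8-.44,170+y/8-.44)
for n,p,z in [('ring',(275,252),.08),('pTL',(135,185),.076),('pTR',(345,110),.076),('pBR',(425,318),.076),('pBL',(212,395),.076)]:
    print(n,np.round(onz(t,*r(*p),z),4))
# automatic ring / cap centroids
for n,d in (('top',t),('side',s)):
    hsv=cv2.cvtColor(d['color'],cv2.COLOR_RGB2HSV)
    m=cv2.inRange(hsv,(105,120,60),(125,255,255))
    if n=='side': m[:, :295]=0; m[:,405:]=0; m[:120]=0;m[210:]=0
    else: m[:135]=0;m[220:]=0;m[:,:345]=0;m[:,460:]=0
    k,_=cv2.findContours(m,0,1); k=max(k,key=cv2.contourArea); print(n,'cap ell',cv2.fitEllipse(k))
# ring in side crop4: outer ellipse centre
q=lambda x,y:(220+x/7-.43,225+y/7-.43)
print('ring side',onz(s,*q(311,183),.08))
c2=lambda x,y:(295+x/6-.42,120+y/6-.42)
print('cap side',onz(s,*c2(364,306),.078))
for n,p in [('c1',(60,330)),('c2',(365,512)),('c3',(497,418))]: print(n,onz(s,*c2(*p),.01))
E
```

```text
TL [ 0.6445 -0.1358  0.01  ]
TR [ 0.6384 -0.2273  0.01  ]
BL [ 0.4408 -0.1328  0.01  ]
BR [ 0.4396 -0.221   0.01  ]
nest [ 0.4829 -0.1771  0.036 ]
cap [ 0.4837 -0.1772  0.078 ]
redtop [ 0.566  -0.1771  0.165 ]
ring [0.4473 0.1807 0.08  ]
pTL [0.4717 0.2329 0.076 ]
pTR [0.5005 0.1575 0.076 ]
pBR [0.4246 0.1262 0.076 ]
pBL [0.3954 0.2021 0.076 ]
top cap ell ((377.5784606933594, 191.15037536621094), (12.608753204345703, 13.972585678100586), 143.03695678710938)
side cap ell ((355.1611328125, 170.80221557617188), (8.321549415588379, 14.021208763122559), 94.33831024169922)
ring side [0.44646146 0.17907502 0.08      ]
cap side [ 0.48446143 -0.17986227  0.078     ]
c1 [ 0.64277408 -0.14064548  0.01      ]
c2 [ 0.44216575 -0.13205636  0.01      ]
c3 [ 0.43787534 -0.22648107  0.01      ]
```

apply_moves(commands=[{"travel": [0, 0, 0.05], "dr": [0, 0, 0], "claw": 0}, {"travel": [0.03, 0.05, 0.05], "dr": [0, 0, -9], "claw": 0}, {"travel": [0.06, 0.1, 0.05], "dr": [0, 0, -18], "claw": 0}, {"travel": [0.09, 0.15, 0.05], "dr": [0, 0, -27], "claw": 0}, {"travel": [0.12, 0.2, 0.05], "dr": [0, 0, -27], "claw": 0}, {"travel": [0.15, 0.25, 0.05], "dr": [0, 0, -27], "claw": 0}, {"travel": [0.18, 0.3, 0.05], "dr": [0, 0, -27], "claw": 0}, {"travel": [0.21, 0.35, 0.05], "dr": [0, 0, -27], "claw": 0}])

```text
time_s: 1.15
tcp_pos: [0.4961, -0.2322, 0.2813]
eef_rot: [3.142, 0.0, -0.017]
ft_force: [1.0, -0.7, 0.4]
grip_width: -0.0
```

apply_moves(commands=[{"travel": [0.029, 0.054, -0.01], "dr": [0, 0, 0], "claw": 0}, {"travel": [0.029, 0.054, -0.01], "dr": [0, 0, 0], "claw": 0}, {"travel": [0.029, 0.054, -0.01], "dr": [0, 0, 0], "claw": 0}, {"travel": [0.029, 0.054, -0.01], "dr": [0, 0, 0], "claw": 0}])

```text
time_s: 1.65
tcp_pos: [0.5239, -0.1815, 0.2714]
eef_rot: [3.141, 0.0, -0.019]
ft_force: [-0.1, -0.6, 0.0]
grip_width: -0.0002
```

```bash
python3 - <<'E'
from h import *
for c in ['top','side','wrist']: snap(c,c+'1')
o=arm.get_obs(); print(o['time_s'],o['tcp_pos'],o['eef_rot'],o['grip_width'],o['ft_force'])
a=load('wrist1')
print(a['eye'],a['rotation'])
E
```

```text
1.8 [ 0.52411773 -0.18106727  0.27144228] [ 3.14137560e+00 -1.33307193e-04 -1.84484372e-02] -2.528447470392356e-05 [0.67281059 0.24200262 0.35716047]
[ 0.5997273  -0.18330631  0.41416227] [[-1.94103061e-02 -9.55705636e-01 -2.93683465e-01]
 [-9.99811337e-01  1.83398863e-02  6.39842407e-03]
 [-7.28888583e-04  2.93752253e-01 -9.55881312e-01]]
```

View pics/wrist1.png

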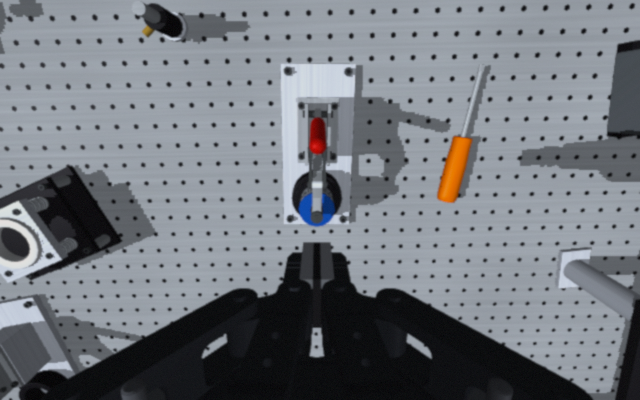

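View pics/side1.png

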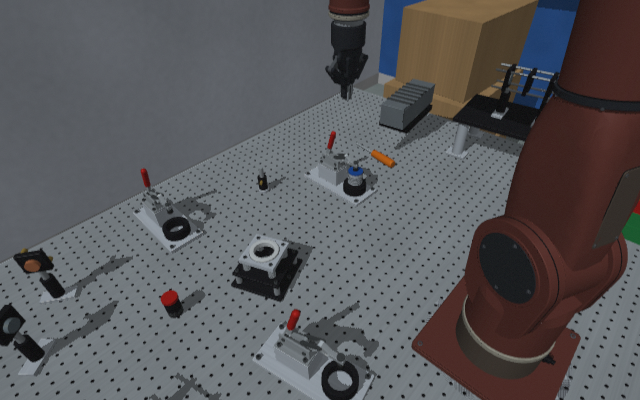

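```bash
python3 - <<'E'
from h import *
a=load('wrist1')
for n,p,z in [('TL',(281,65),.01),('TR',(355,65),.01),('BL',(284,224),.01),('BR',(351,224),.01),('cap',(317,208),.078),('redtop',(317,147),.166)]: print(n,onz(a,*p,z).round(4))
img=cv2.imread('pics/wrist1.png'); cv2.imwrite('pics/w1.png',cv2.resize(img[50:240,260:380],None,fx=4,fy=4,interpolation=2)[:600*2][:760])
hsv=cv2.cvtColor(img,cv2.COLOR_BGR2HSV); m=cv2.inRange(hsv,(105,140,60),(125,255,255)); k,_=cv2.findContours(m,0,1);k=max(k,key=cv2.contourArea);u=cv2.fitEllipse(k)[0];print(u,onz(a,*u,.078))
E
```

```text
TL [ 0.6438 -0.1418  0.01  ]
TR [ 0.6421 -0.2298  0.01  ]
BL [ 0.4411 -0.1353  0.01  ]
BR [ 0.4394 -0.2277  0.01  ]
cap [ 0.4865 -0.1816  0.078 ]
redtop [ 0.5667 -0.183   0.166 ]
(316.1256103515625, 209.0538330078125) [ 0.4852198  -0.18055778  0.078     ]
```

apply_moves(commands=[{"travel": [0, 0, -0.06], "dr": [0, 0, 0], "claw": 0}, {"travel": [0, 0, -0.11], "dr": [0, 0, 0], "claw": 0}, {"travel": [0, 0, -0.127], "dr": [0, 0, 0], "claw": 0}, {"travel": [0.01, 0, -0.127], "dr": [0, 0, 0], "claw": 0}, {"travel": [0.02, 0, -0.127], "dr": [0, 0, 0], "claw": 0}, {"travel": [0.028, -0.001, -0.127], "dr": [0, 0, 0], "claw": 0}, {"travel": [0.037, -0.001, -0.126], "dr": [0, 0, 0], "claw": 0}, {"travel": [0.046, -0.001, -0.125], "dr": [0, 0, 0], "claw": 0}])

```text
time_s: 2.8
tcp_pos: [0.5712, -0.1812, 0.1468]
eef_rot: [3.141, -0.0, -0.017]
ft_force: [-2.5, -0.3, 1.2]
grip_width: 0.0002
```

```bash
python3 - <<'E'
from h import *
snap('side','side2')
cv2.imwrite('pics/c5.png',cv2.resize(cv2.imread('pics/side2.png')[80:220,270:420],None,fx=4,fy=4,interpolation=2))
E
```

```text
(no output)
```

View pics/c5.png

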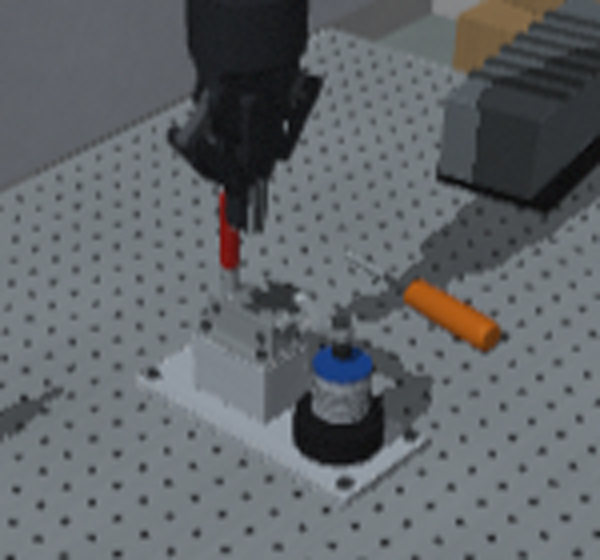

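The side crop shows the handle now about upright, with the finger against its lens side at about 2.5 N. Carrying on along the arc.

apply_moves(commands=[{"travel": [0.011, 0, -0.001], "dr": [0, 0, 0], "claw": 0}, {"travel": [0.022, 0, -0.003], "dr": [0, 0, 0], "claw": 0}, {"travel": [0.033, -0.001, -0.007], "dr": [0, 0, 0], "claw": 0}, {"travel": [0.043, -0.001, -0.012], "dr": [0, 0, 0], "claw": 0}, {"travel": [0.052, -0.001, -0.02], "dr": [0, 0, 0], "claw": 0}, {"travel": [0.06, -0.001, -0.028], "dr": [0, 0, 0], "claw": 0}, {"travel": [0.065, -0.001, -0.036], "dr": [0, 0, 0], "claw": 0}, {"travel": [0.069, -0.001, -0.043], "dr": [0, 0, 0], "claw": 0}])

```text
time_s: 3.85
tcp_pos: [0.6394, -0.1818, 0.1023]
eef_rot: [-3.141, 0.001, -0.016]
ft_force: [-1.5, -0.1, 0.9]
grip_width: 0.0001
```

apply_moves(commands=[{"travel": [0.002, 0, -0.007], "dr": [0, 0, 0], "claw": 0}, {"travel": [0.003, 0, -0.012], "dr": [0, 0, 0], "claw": 0}, {"travel": [0.003, 0, -0.015], "dr": [0, 0, 0], "claw": 0}, {"travel": [0.003, 0, -0.015], "dr": [0, 0, 0], "claw": 0}])

```text
time_s: 4.35
tcp_pos: [0.6425, -0.1818, 0.0883]
eef_rot: [-3.141, -0.0, -0.016]
ft_force: [-0.4, 0.4, 0.4]
grip_width: -0.0001
```

```bash
python3 - <<'E'
from h import *
snap('side','side3')
cv2.imwrite('pics/c6.png',cv2.resize(cv2.imread('pics/side3.png')[80:220,270:420],None,fx=4,fy=4,interpolation=2))
E
```

```text
(no output)
```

View pics/c6.png

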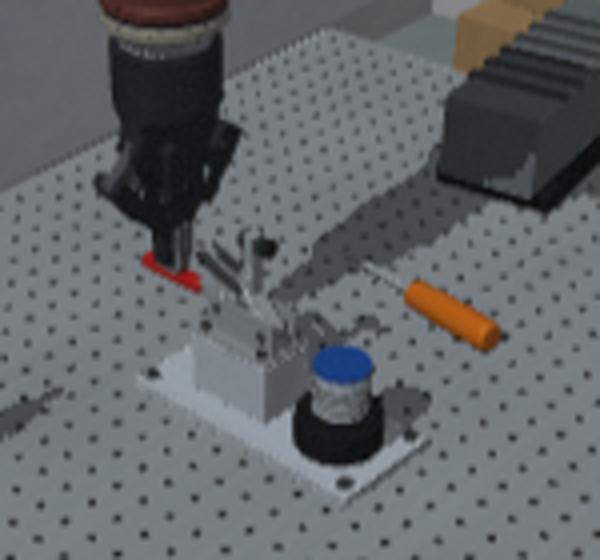

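The clamp is open: handle level, arm upright, lens still in the nest at crop (342,370). Now rising and going over the lens.

apply_moves(commands=[{"travel": [0, 0, 0.05], "dr": [0, 0, 0], "claw": 0}, {"travel": [0, 0, 0.1], "dr": [0, 0, 0], "claw": 0}, {"travel": [-0.04, 0.001, 0.13], "dr": [0, 0, 0], "claw": 0.085}, {"travel": [-0.1, 0.001, 0.13], "dr": [0, 0, 0], "claw": 0.085}, {"travel": [-0.158, 0.002, 0.13], "dr": [0, 0, 0], "claw": 0.085}, {"travel": [-0.158, 0.002, 0.13], "dr": [0, 0, 0], "claw": 0.085}, {"travel": [-0.158, 0.002, 0.13], "dr": [0, 0, 0], "claw": 0.085}, {"travel": [-0.158, 0.002, 0.13], "dr": [0, 0, 0], "claw": 0.085}])

```text
time_s: 5.4
tcp_pos: [0.4857, -0.1796, 0.2185]
eef_rot: [-3.141, -0.001, -0.016]
ft_force: [0.8, 0.5, -0.0]
grip_width: 0.0849
```

```bash
python3 - <<'E'
from h import *
for c in ['side','top','wrist']: snap(c,c+'4')
o=arm.get_obs(); print(o['tcp_pos'],o['eef_rot'],o['ft_force'])
for c in ['wrist','side']:
    a=load(c+'4');img=cv2.imread(f'pics/{c}4.png')
    hsv=cv2.cvtColor(img,cv2.COLOR_BGR2HSV); m=cv2.inRange(hsv,(105,140,60),(125,255,255))
    if c=='side': m[:120]=0;m[210:]=0;m[:,:295]=0;m[:,405:]=0
    k,_=cv2.findContours(m,0,1);k=max(k,key=cv2.contourArea);e=cv2.fitEllipse(k);print(c,e,onz(a,*e[0],.078))
E
```

```text
[ 0.48525452 -0.17968477  0.21805448] [-3.14106980e+00  2.53490261e-04 -1.57697998e-02] [ 0.16735867 -0.43220734  0.22192181]
wrist ((317.3713073730469, 187.60382080078125), (40.30433654785156, 43.8199462890625), 88.26272583007812) [ 0.4858404  -0.18082891  0.078     ]
side ((355.0518493652344, 170.72579956054688), (8.16497802734375, 14.16664981842041), 94.02670288085938) [ 0.48443591 -0.17898432  0.078     ]
```

View pics/wrist4.png

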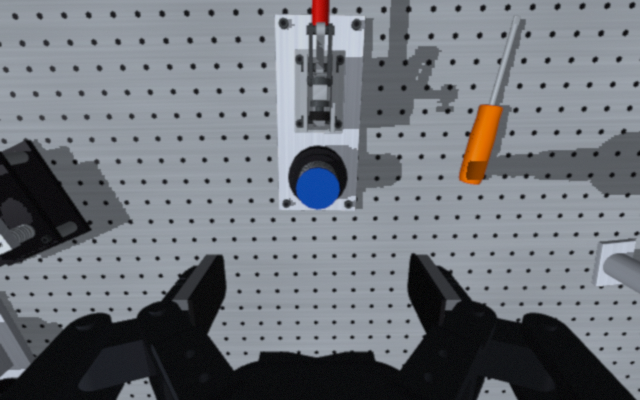

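View pics/side4.png

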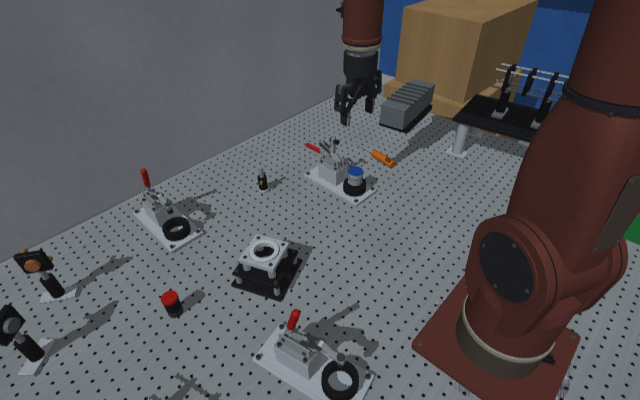

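The wrist view shows the cap at (317,188), centred between the fingertips at columns 222 and 412. TCP is within about 1 mm in x and y, so I'll descend and grip.

apply_moves(commands=[{"travel": [0, -0.0005, -0.05], "dr": [0, 0, 0], "claw": 0.085}, {"travel": [0, -0.0005, -0.1], "dr": [0, 0, 0], "claw": 0.085}, {"travel": [0, -0.0005, -0.14], "dr": [0, 0, 0], "claw": 0.085}, {"travel": [0, -0.0005, -0.16], "dr": [0, 0, 0], "claw": 0.085}, {"travel": [0, -0.0005, -0.17], "dr": [0, 0, 0], "claw": 0.085}, {"travel": [0, -0.0005, -0.17], "dr": [0, 0, 0], "claw": 0.085}])

```text
time_s: 6.3
tcp_pos: [0.4846, -0.1803, 0.048]
eef_rot: [-3.141, 0.001, -0.016]
ft_force: [0.4, -0.2, 0.4]
grip_width: 0.0849
```

apply_moves(commands=[{"travel": [0, 0, 0], "dr": [0, 0, 0], "claw": 0.055}, {"travel": [0, 0, 0], "dr": [0, 0, 0], "claw": 0.045}, {"travel": [0, 0, 0], "dr": [0, 0, 0], "claw": 0.03}, {"travel": [0, 0, 0], "dr": [0, 0, 0], "claw": 0.03}, {"travel": [0, 0, 0], "dr": [0, 0, 0], "claw": 0.03}, {"travel": [0, 0, 0], "dr": [0, 0, 0], "claw": 0.03}])

```text
time_s: 7.05
tcp_pos: [0.485, -0.1806, 0.0493]
eef_rot: [3.141, -0.001, -0.017]
ft_force: [-2.1, 0.9, 5.7]
grip_width: 0.0388
```

```bash
python3 - <<'E'
from h import *
for c in ['side','wrist']: snap(c,c+'5')
o=arm.get_obs(); print(o['tcp_pos'],o['eef_rot'],o['ft_force'],o['torque'],o['grip_width'])
cv2.imwrite('pics/c7.png',cv2.resize(cv2.imread('pics/side5.png')[80:220,270:420],None,fx=4,fy=4,interpolation=2))
E
```

```text
[ 0.48503368 -0.18057863  0.04930198] [ 3.14111016e+00 -1.27127237e-03 -1.64804050e-02] [-1.83824693  0.76887776  5.59168346] [0.12491853 0.32898457 0.01452995] 0.038428422669268464
```

View pics/c7.png

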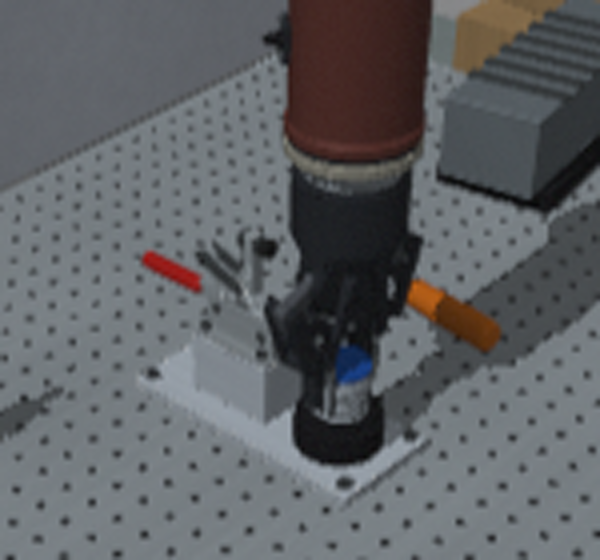

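View pics/wrist5.png

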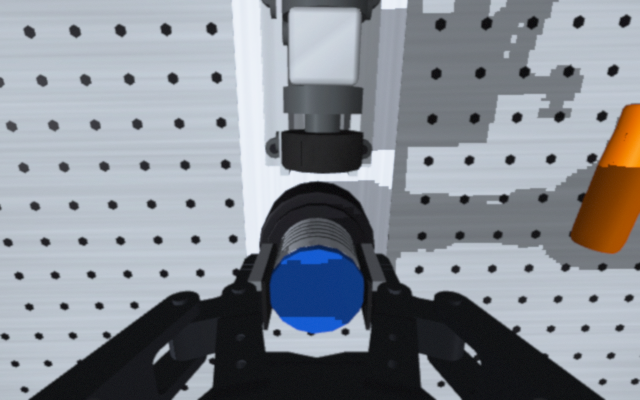

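The fingers are closed on the barrel at 38 mm opening and the lens stands straight. Lifting straight up.

apply_moves(commands=[{"travel": [0, 0, 0.005], "dr": [0, 0, 0], "claw": 0.03}, {"travel": [0, 0, 0.015], "dr": [0, 0, 0], "claw": 0.03}, {"travel": [0, 0, 0.03], "dr": [0, 0, 0], "claw": 0.03}, {"travel": [0, 0, 0.045], "dr": [0, 0, 0], "claw": 0.03}, {"travel": [0, 0, 0.065], "dr": [0, 0, 0], "claw": 0.03}, {"travel": [0, 0, 0.09], "dr": [0, 0, 0], "claw": 0.03}, {"travel": [0, 0, 0.1], "dr": [0, 0, 0], "claw": 0.03}, {"travel": [0, 0, 0.1], "dr": [0, 0, 0], "claw": 0.03}])

```text
time_s: 8.15
tcp_pos: [0.4849, -0.1806, 0.149]
eef_rot: [3.141, -0.001, -0.017]
ft_force: [-1.0, -0.6, -3.1]
grip_width: 0.0389
```

```bash
python3 - <<'E'
from h import *
for c in ['side','wrist']: snap(c,c+'6')
o=arm.get_obs(); print(o['tcp_pos'],o['eef_rot'],o['ft_force'],o['torque'],o['grip_width'])
cv2.imwrite('pics/c8.png',cv2.resize(cv2.imread('pics/side6.png')[80:220,270:420],None,fx=4,fy=4,interpolation=2))
E
```

```text
[ 0.48407997 -0.18029424  0.14763975] [-3.14127242e+00  8.70905926e-04 -1.65353920e-02] [-0.1440454   0.92872924 -2.88234462] [-0.00297162 -0.01999186  0.04650155] 0.0389494043227345
```

View pics/c8.png

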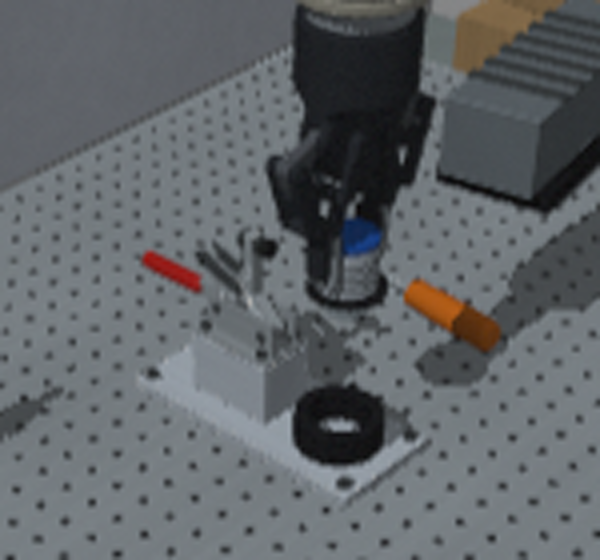

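View pics/wrist6.png

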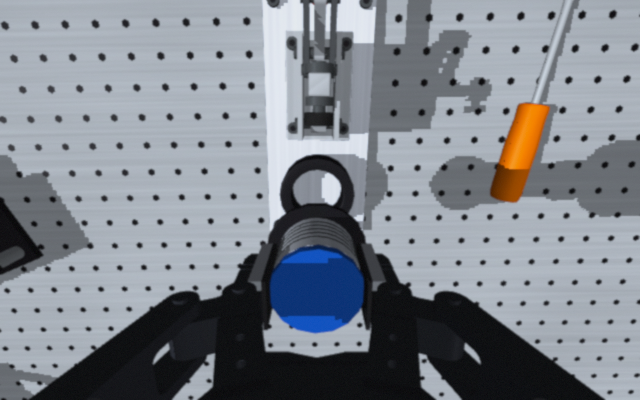

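The lens hangs upright in the fingers, clear of the nest, and about 3 N of weight shows. Going over to the station.

apply_moves(commands=[{"travel": [0, 0.01, 0.04], "dr": [0, 0, 0], "claw": 0.03}, {"travel": [-0.006, 0.05, 0.07], "dr": [0, 0, 0], "claw": 0.03}, {"travel": [-0.012, 0.1, 0.07], "dr": [0, 0, 0], "claw": 0.03}, {"travel": [-0.018, 0.155, 0.07], "dr": [0, 0, 0], "claw": 0.03}, {"travel": [-0.024, 0.21, 0.07], "dr": [0, 0, 0], "claw": 0.03}, {"travel": [-0.03, 0.265, 0.07], "dr": [0, 0, 0], "claw": 0.03}, {"travel": [-0.036, 0.315, 0.07], "dr": [0, 0, 0], "claw": 0.03}, {"travel": [-0.038, 0.35, 0.07], "dr": [0, 0, 0], "claw": 0.03}])

```text
time_s: 9.25
tcp_pos: [0.4453, 0.1718, 0.2175]
eef_rot: [-3.142, 0.001, -0.014]
ft_force: [-0.1, -0.5, -1.8]
grip_width: 0.0385
```

apply_moves(commands=[{"travel": [0, 0.01, 0], "dr": [0, 0, 0], "claw": 0.03}, {"travel": [0, 0.01, 0], "dr": [0, 0, 0], "claw": 0.03}, {"travel": [0, 0.01, 0], "dr": [0, 0, 0], "claw": 0.03}])

```text
time_s: 9.62
tcp_pos: [0.4467, 0.178, 0.2179]
eef_rot: [3.141, 0.001, -0.018]
ft_force: [0.0, 0.0, -1.9]
grip_width: 0.0388
```

```bash
python3 - <<'E'
from h import *
for c in ['side','wrist']: snap(c,c+'7')
o=arm.get_obs(); print(o['tcp_pos'],o['eef_rot'],o['ft_force'],o['torque'],o['grip_width'],o['joints'])
E
```

```text
[0.44677141 0.17825877 0.21811706] [ 3.14121063e+00  2.44204807e-04 -1.85142236e-02] [-0.83673831 -0.61977559 -2.5013067 ] [0.00181456 0.03489839 0.01853198] 0.03919358062026895 [ 0.12459937  0.02998013 -0.60080014  1.85379539  0.01801021  1.26350786
 -2.07075663]
```

View pics/side7.png

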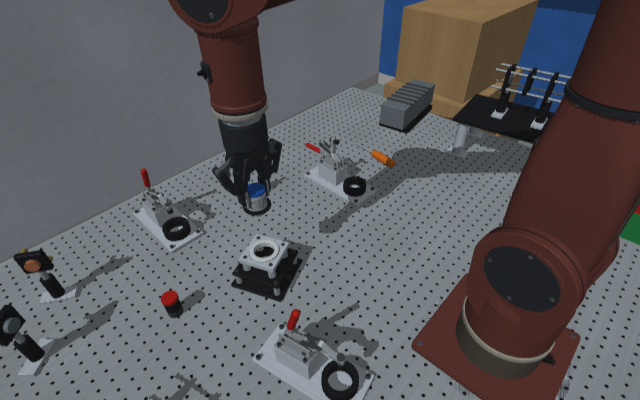

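View pics/wrist7.png

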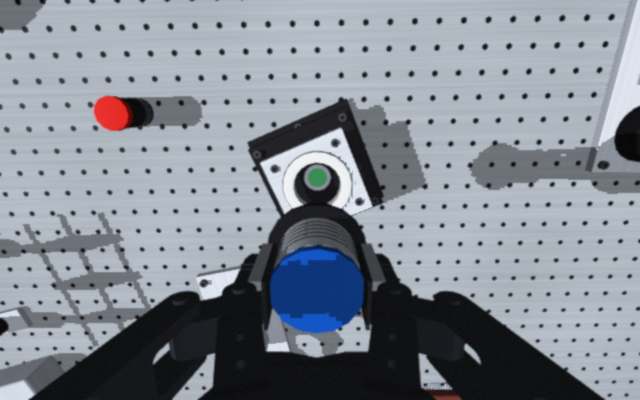

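```bash
python3 - <<'E'
from h import *
a=load('wrist7');img=a['color'][:,:,::-1]
cv2.imwrite('pics/c9.png',cv2.resize(img[90:225,240:400],None,fx=5,fy=5,interpolation=2)[:600])
h=cv2.cvtColor(a['color'],cv2.COLOR_RGB2HSV)
print(h[178,285:292],h[160,310],h[150,280:284],h[190,275])
E
```

```text
[[ 15   2 243]
 [ 75   2 244]
 [ 80   3 243]
 [100   3 243]
 [ 98   4 243]
 [102   5 243]
 [105   6 243]] [108   5 243] [[114  32  40]
 [113  26  39]
 [132  32  40]
 [126  28  45]] [108  16 239]
```

View pics/c9.png

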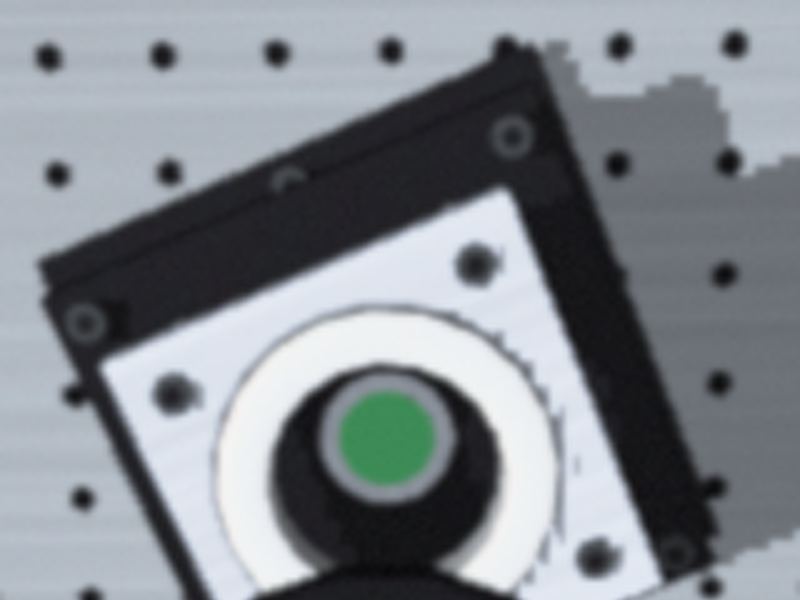

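```bash
python3 - <<'E'
from h import *
from scipy.optimize import least_squares
a=load('wrist7')
P=[(387,305),(214,470),(558,465),(230,400),(265,348),(310,318),(460,322),(510,355),(545,408),(228,545)]
def fit(P,z):
    Q=np.array([onz(a,240+x/5-.4,90+y/5-.4,z)[:2] for x,y in P])
    r=least_squares(lambda p:np.hypot(*(Q-p[:2]).T)-p[2],[.447,.18,.03]); return r.x.round(4),r.fun.round(4)
print(fit(P,.08))
B=[(270,480),(387,367),(502,465),(300,405),(345,375),(430,375),(475,405)]
print('bore',fit(B,.08))
h=cv2.cvtColor(a['color'],cv2.COLOR_RGB2HSV);m=cv2.inRange(h,(105,140,60),(125,255,255));k,_=cv2.findContours(m,0,1);k=max(k,key=cv2.contourArea);e=cv2.minEnclosingCircle(k)
z=.218-.0133+.042;print(e,onz(a,*e[0],z), [onz(a,e[0][0]+s*e[1],e[0][1],z)[1] for s in(-1,1)])
E
```

```text
(array([0.4502, 0.1774, 0.0319]), array([-0.0002, -0.0004,  0.    , -0.0003,  0.0003,  0.0004, -0.0003,
        0.0001,  0.    ,  0.0002]))
bore (array([0.4491, 0.1771, 0.0215]), array([ 0.0001,  0.    , -0.0001, -0.    , -0.0001,  0.    ,  0.0001]))
((316.6847839355469, 290.5), 48.242706298828125) [0.44777276 0.17746246 0.2467    ] [np.float64(0.19757295347655768), np.float64(0.1573554646354363)]
```

Ring fit from the wrist view: (0.450, 0.177), against the held lens axis at (0.448, 0.1775) in the same camera. I'll shift about +1.5 mm in x, go down to just above the ring and look again.

apply_moves(commands=[{"travel": [0.0015, 0, -0.03], "dr": [0, 0, 0], "claw": 0.03}, {"travel": [0.0015, 0, -0.06], "dr": [0, 0, 0], "claw": 0.03}, {"travel": [0.0015, 0, -0.085], "dr": [0, 0, 0], "claw": 0.03}, {"travel": [0.0015, 0, -0.095], "dr": [0, 0, 0], "claw": 0.03}, {"travel": [0.0015, 0, -0.1], "dr": [0, 0, 0], "claw": 0.03}, {"travel": [0.0015, 0, -0.1], "dr": [0, 0, 0], "claw": 0.03}])

```text
time_s: 10.48
tcp_pos: [0.4484, 0.1796, 0.1188]
eef_rot: [-3.141, -0.001, -0.017]
ft_force: [-0.6, 0.3, -2.1]
grip_width: 0.0388
```

```bash
python3 - <<'E'
from h import *
for c in ['side','wrist']: snap(c,c+'8')
o=arm.get_obs(); print(o['tcp_pos'],o['eef_rot'],o['ft_force'],o['torque'],o['grip_width'])
a=cv2.resize(cv2.imread('pics/side8.png')[190:310,200:330],None,fx=5,fy=5,interpolation=2)
cv2.imwrite('pics/d1.png',a)
E
```

```text
[0.44852591 0.17974546 0.11910642] [-3.14122342e+00 -1.18876586e-03 -1.66372607e-02] [-1.52610639 -0.24155733 -2.1282105 ] [0.01735855 0.01416637 0.04565017] 0.038536207101600564
```

View pics/d1.png

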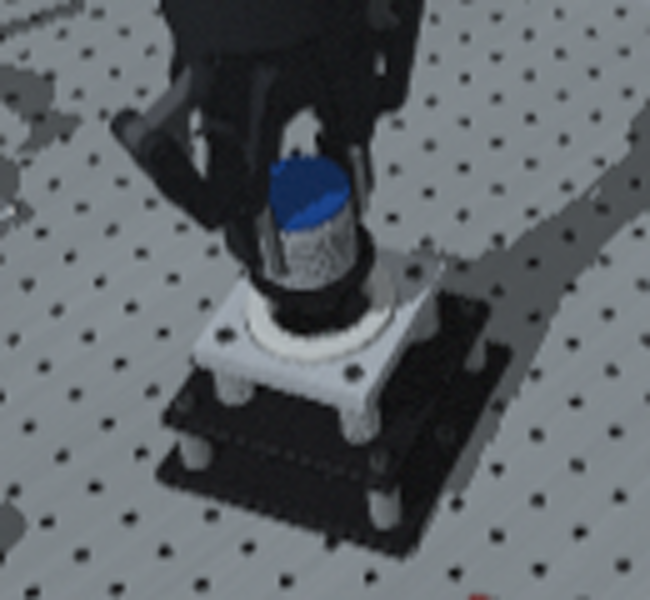

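View pics/wrist8.png

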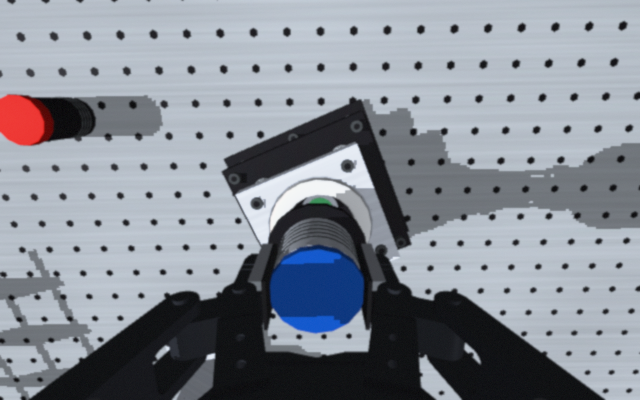

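In the wrist view the ring spans columns 269 to 371, so its centre is 320. The lens sits at 317, about 1.5–2 mm too far to +y. I'll fit the ring once more.

```bash
python3 - <<'E'
from h import *
from scipy.optimize import least_squares
a=load('wrist8')
cv2.imwrite('pics/d2.png',cv2.resize(a['color'][165:270,245:395,::-1],None,fx=5,fy=5,interpolation=2))
h=cv2.cvtColor(a['color'],cv2.COLOR_RGB2HSV);m=cv2.inRange(h,(105,140,60),(125,255,255));k,_=cv2.findContours(m,0,1);k=max(k,key=cv2.contourArea);e=cv2.minEnclosingCircle(k)
print(onz(a,*e[0],.119-.0133+.042),e)
E
```

```text
[0.44944617 0.17905267 0.1477    ] ((316.6847839355469, 290.5), 48.242706298828125)
```

View pics/d2.png

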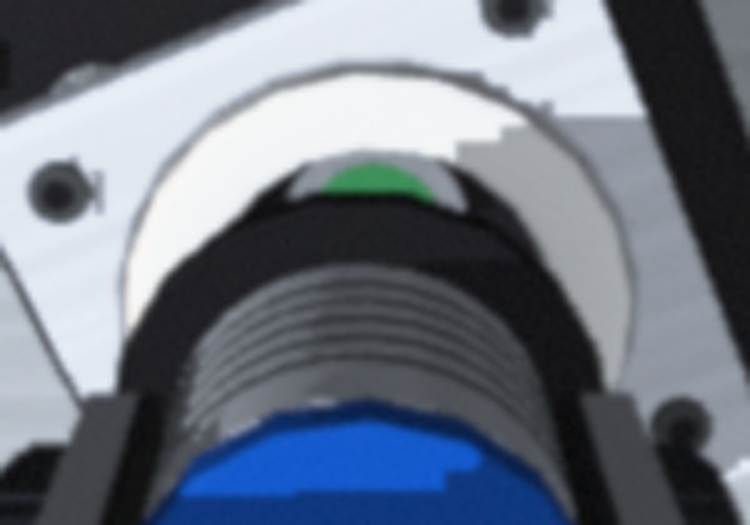

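```bash
python3 - <<'E'
from h import *
from scipy.optimize import least_squares
a=load('wrist8')
P=[(375,65),(125,285),(632,290),(160,185),(240,105),(300,75),(470,78),(545,115),(600,180),(620,230),(135,235)]
Q=np.array([onz(a,245+x/5-.4,165+y/5-.4,.08)[:2] for x,y in P])
r=least_squares(lambda p:np.hypot(*(Q-p[:2]).T)-p[2],[.447,.18,.03]);print(r.x.round(4),r.fun.round(4))
r=least_squares(lambda p:np.hypot(*(Q-p[:2]).T)-.032,[.447,.18]);print(r.x.round(4))
E
```

```text
[0.4507 0.1767 0.0315] [-0.0002  0.0002 -0.0001 -0.0002 -0.0002  0.0001  0.0001  0.0005  0.0001
 -0.0003  0.0001]
[0.45   0.1767]
```

apply_moves(commands=[{"travel": [0.001, -0.002, 0], "dr": [0, 0, 0], "claw": 0.03}, {"travel": [0.001, -0.002, -0.005], "dr": [0, 0, 0], "claw": 0.03}, {"travel": [0.001, -0.002, -0.01], "dr": [0, 0, 0], "claw": 0.03}, {"travel": [0.001, -0.002, -0.015], "dr": [0, 0, 0], "claw": 0.03}, {"travel": [0.001, -0.002, -0.018], "dr": [0, 0, 0], "claw": 0.03}, {"travel": [0.001, -0.002, -0.02], "dr": [0, 0, 0], "claw": 0.03}])

```text
time_s: 11.32
tcp_pos: [0.4489, 0.1776, 0.098]
eef_rot: [-3.142, 0.0, -0.016]
ft_force: [-0.4, 0.5, -2.5]
grip_width: 0.0388
```

apply_moves(commands=[{"travel": [0, 0, -0.002], "dr": [0, 0, 0], "claw": 0.03}, {"travel": [0, 0, -0.004], "dr": [0, 0, 0], "claw": 0.03}, {"travel": [0, 0, -0.004], "dr": [0, 0, 0], "claw": 0.03}])

```text
time_s: 11.7
tcp_pos: [0.4489, 0.1776, 0.0942]
eef_rot: [3.142, 0.0, -0.016]
ft_force: [0.1, -0.0, -1.5]
grip_width: 0.0389
```

```bash
python3 - <<'E'
from h import *
for c in ['side','wrist']: snap(c,c+'9')
o=arm.get_obs(); print(o['tcp_pos'],o['eef_rot'],o['ft_force'],o['torque'],o['grip_width'])
a=cv2.imread('pics/side9.png')[200:300,210:310]; b=cv2.imread('pics/wrist9.png')[165:295,245:395]
cv2.imwrite('pics/d3.png',np.hstack([cv2.resize(a,(400,400),interpolation=2),cv2.resize(b,(400,400),interpolation=2)]))
E
```

```text
[0.44904292 0.17760597 0.09435966] [-3.14151627e+00 -6.05684490e-05 -1.64925507e-02] [ 0.58878375 -0.33318334 -1.83848529] [-0.03495983 -0.03153307  0.01600013] 0.0387245206581933
```

View pics/d3.png

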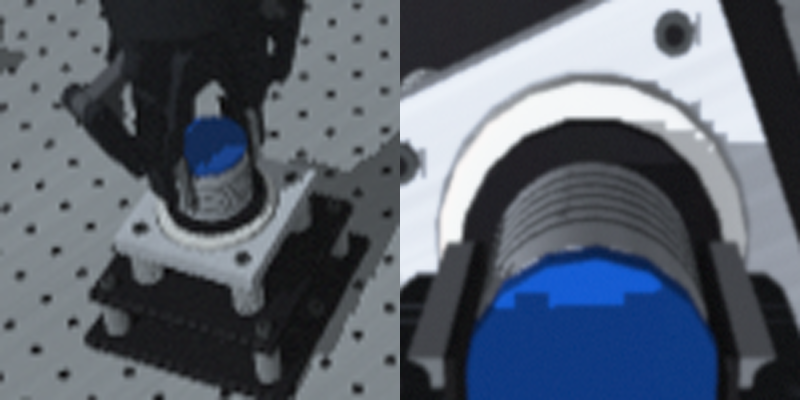

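The dome is in the bore and the flange lies concentric inside the white ring, with no side load. Pressing down in small steps.

apply_moves(commands=[{"travel": [0, 0, -0.001], "dr": [0, 0, 0], "claw": 0.03}, {"travel": [0, 0, -0.002], "dr": [0, 0, 0], "claw": 0.03}, {"travel": [0, 0, -0.003], "dr": [0, 0, 0], "claw": 0.03}, {"travel": [0, 0, -0.004], "dr": [0, 0, 0], "claw": 0.03}, {"travel": [0, 0, -0.004], "dr": [0, 0, 0], "claw": 0.03}])

```text
time_s: 12.42
tcp_pos: [0.4491, 0.1777, 0.0906]
eef_rot: [-3.142, -0.0, -0.017]
ft_force: [-2.7, -0.9, 5.6]
grip_width: 0.0386
```

apply_moves(commands=[{"travel": [0, 0, -0.001], "dr": [0, 0, 0], "claw": 0.03}, {"travel": [0, 0, -0.002], "dr": [0, 0, 0], "claw": 0.03}, {"travel": [0, 0, -0.003], "dr": [0, 0, 0], "claw": 0.03}, {"travel": [0, 0, -0.003], "dr": [0, 0, 0], "claw": 0.03}])

```text
time_s: 12.92
tcp_pos: [0.4491, 0.1776, 0.0877]
eef_rot: [3.142, -0.0, -0.016]
ft_force: [-3.4, -2.4, 8.4]
grip_width: 0.0392
```

apply_moves(commands=[{"travel": [0, 0, -0.001], "dr": [0, 0, 0], "claw": 0.03}, {"travel": [0, 0, -0.002], "dr": [0, 0, 0], "claw": 0.03}, {"travel": [0, 0, -0.003], "dr": [0, 0, 0], "claw": 0.03}, {"travel": [0, 0, -0.004], "dr": [0, 0, 0], "claw": 0.03}, {"travel": [0, 0, -0.004], "dr": [0, 0, 0], "claw": 0.03}])

```text
time_s: 13.55
tcp_pos: [0.4492, 0.1777, 0.084]
eef_rot: [3.141, -0.001, -0.016]
ft_force: [-4.3, -2.4, 11.4]
grip_width: 0.0387
```

apply_moves(commands=[{"travel": [0, 0, -0.0005], "dr": [0, 0, 0], "claw": 0.03}, {"travel": [0, 0, -0.001], "dr": [0, 0, 0], "claw": 0.03}, {"travel": [0, 0, -0.001], "dr": [0, 0, 0], "claw": 0.03}])

```text
time_s: 13.92
tcp_pos: [0.4492, 0.1776, 0.0832]
eef_rot: [3.141, -0.0, -0.017]
ft_force: [-6.2, -3.4, 14.9]
grip_width: 0.0393
```

apply_moves(commands=[{"travel": [0, 0, -0.0005], "dr": [0, 0, 0], "claw": 0.03}, {"travel": [0, 0, -0.0005], "dr": [0, 0, 0], "claw": 0.03}, {"travel": [0, 0, -0.0005], "dr": [0, 0, 0], "claw": 0.03}])

```text
time_s: 14.3
tcp_pos: [0.4492, 0.1777, 0.0832]
eef_rot: [3.141, -0.001, -0.017]
ft_force: [-8.3, -4.5, 20.4]
grip_width: 0.0386
```

```bash
python3 - <<'E'
from h import *
for c in ['top','side','wrist']: snap(c,c+'10')
for i in range(3):
    o=arm.get_obs(); print(o['tcp_pos'],o['eef_rot'],o['ft_force'],o['torque'],o['grip_width']); eyes.capture('side')
a=cv2.imread('pics/side10.png')[200:300,210:310]; b=cv2.imread('pics/wrist10.png')[165:295,245:395]
cv2.imwrite('pics/d4.png',np.hstack([cv2.resize(a,(400,400),interpolation=2),cv2.resize(b,(400,400),interpolation=2)]))
E
```

```text
[0.44925872 0.17769639 0.08321101] [ 3.14106061e+00 -7.54803666e-04 -1.64948979e-02] [-7.19177151 -3.80771445 19.67732241] [-0.77365665  1.76089052  0.02309714] 0.03869751146234348
[0.44926352 0.17769933 0.08320696] [ 3.14107912e+00 -7.34780796e-04 -1.64981591e-02] [-8.37683101 -3.62998402 20.62453046] [-8.07401213e-01  1.69388364e+00 -5.76622862e-04] 0.03871010670762371
[0.44925343 0.17768205 0.08320971] [ 3.14102980e+00 -7.73430392e-04 -1.64748336e-02] [-8.21333053 -4.14303322 19.92545024] [-0.72593666  1.77187091 -0.04795029] 0.03879082180998665
```

View pics/d4.png

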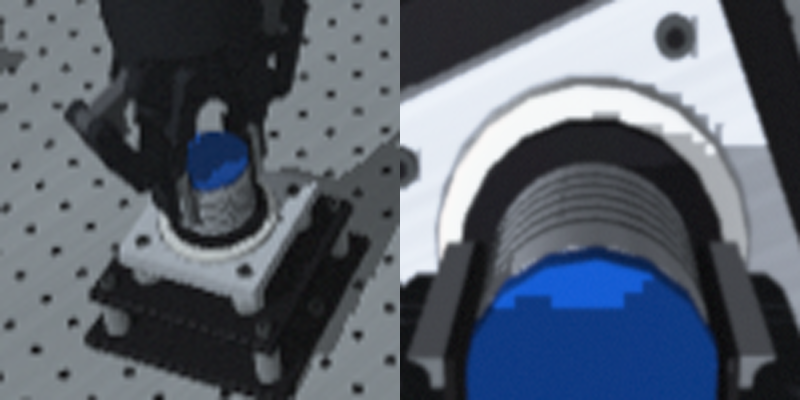

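View pics/side10.png

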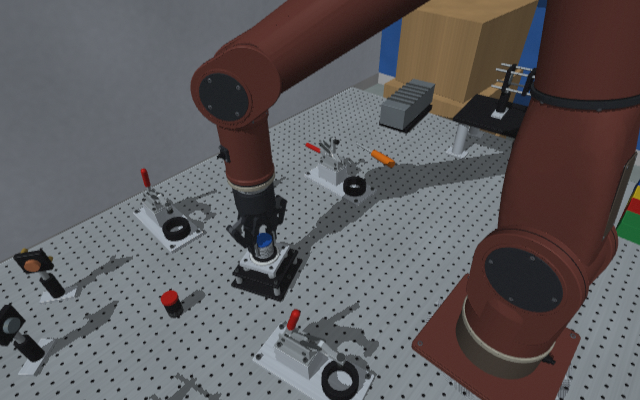

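The plate is on its stops: the last 0.5 mm raised the force from 15 to 20 N and the TCP did not move. It sits about 10 mm below first contact, and the side crop shows the plate lowered with the lens upright. Handing in.

```bash
python3 - <<'E'
from h import *
workorder.close_job()
o=arm.get_obs(); print(o['time_s'],o['tcp_pos'],o['ft_force'],o['grip_width'])
E
```

```text
the job is handed in; nothing more can be done
the job is handed in; nothing more can be done
```

I threw the clamp of the rightmost jig fully open and lifted the lens straight out. I then set it dome first in the white ring, pressed it down onto the stops, and handed the job in still holding it. The hand-in gave no verdict.

- **Ring plate:** the tool reads 20 N upward, about 22 N on the ring with the lens's weight. The TCP is about 10 mm below first contact. The last 0.5 mm step added 5 N with no movement, so I take the plate to be on its stops.
- **Lens:** it looks upright and concentric in the ring in the wrist and side pictures. Tool tilt is under 0.002 rad, the grip opening is 38.7 mm, and the TCP is steady.
- **Clamp and bystanders:** the handle is lying back level. The post, lens tube and screwdriver look unmoved in the last side picture; I did not measure them.
- **Not ideal:** a side force of about 9 N built up while pressing, from a small misalignment or friction. I left it because the lens was seated and steady. The cameras also disagreed by 1–3 mm on the ring's position; I went by the wrist view.

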